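Find the rocking tin lid and press it home

TASK

One of the four identical tins in the wooden crate has a lid that is not fully home. Press near the edge of the lids with closed fingertips until you find the one that rocks, then press that lid on its middle until it is fully home and lies flat on its tin. Do not lift or take off any lid, and leave the things beside the crate where they are.

Things in the scene. Friction and masses are not known exactly. Their poses are not given: they have to be found in the camera images.
- crate: Open wooden crate, 218 x 218 mm, 45 mm high, walls 8 mm, divided crosswise into 2 x 2 cells with one tin in each (tin centres 52 mm from the crate's middle each way, along its x and y). Fixed to the bench. Origin: centre of its underside, z up.
- tin_1: One of four identical round steel tins, 73 mm outside diameter, 70 mm high, standing firmly (fixed) in a cell of the crate on packing, so that each stands up to 8 mm higher or lower than another. Origin: centre of its bottom, z up; its rim is at z = 70 mm in this frame.
- tin_2: One of four identical round steel tins, 73 mm outside diameter, 70 mm high, standing firmly (fixed) in a cell of the crate on packing, so that each stands up to 8 mm higher or lower than another. Origin: centre of its bottom, z up; its rim is at z = 70 mm in this frame.
- tin_3: One of four identical round steel tins, 73 mm outside diameter, 70 mm high, standing firmly (fixed) in a cell of the crate on packing, so that each stands up to 8 mm higher or lower than another. Origin: centre of its bottom, z up; its rim is at z = 70 mm in this frame.
- tin_4: One of four identical round steel tins, 73 mm outside diameter, 70 mm high, standing firmly (fixed) in a cell of the crate on packing, so that each stands up to 8 mm higher or lower than another. Origin: centre of its bottom, z up; its rim is at z = 70 mm in this frame.
- lid_1_top (a point): Centre of the flat top of the lid of tin_1, z up out of the lid. Loose steel press-in lid, 80 g: flange 76 mm in diameter, 5 mm thick, above a 64 mm plug reaching 15 mm down into the tin (2 mm play). Fully home, the flange lies flat on the rim, this point is 75 mm above the tin's origin, and it yields nowhere. One of the four lids (which place varies) stands level but 5.5 mm proud.
- lid_1: The lid of tin_1; origin 5 mm below lid_1_top, on its axis. The proud lid rests on a stiff seat 14 mm across under its middle: pressed about 28 mm off centre with 1 to 8 N it tips about 0.19 rad till it meets the rim there, and falls back level when let go. On its middle it resists up to 11 N; 13 to 20 N pushes it down the 5.5 mm, and it stays.
- lid_2_top (a point): Centre of the flat top of the lid of tin_2, z up out of the lid. Loose steel press-in lid, 80 g: flange 76 mm in diameter, 5 mm thick, above a 64 mm plug reaching 15 mm down into the tin (2 mm play). Fully home, the flange lies flat on the rim, this point is 75 mm above the tin's origin, and it yields nowhere. One of the four lids (which place varies) stands level but 5.5 mm proud.
- lid_2: The lid of tin_2; origin 5 mm below lid_2_top, on its axis. The proud lid rests on a stiff seat 14 mm across under its middle: pressed about 28 mm off centre with 1 to 8 N it tips about 0.19 rad till it meets the rim there, and falls back level when let go. On its middle it resists up to 11 N; 13 to 20 N pushes it down the 5.5 mm, and it stays.
- lid_3_top (a point): Centre of the flat top of the lid of tin_3, z up out of the lid. Loose steel press-in lid, 80 g: flange 76 mm in diameter, 5 mm thick, above a 64 mm plug reaching 15 mm down into the tin (2 mm play). Fully home, the flange lies flat on the rim, this point is 75 mm above the tin's origin, and it yields nowhere. One of the four lids (which place varies) stands level but 5.5 mm proud.
- lid_3: The lid of tin_3; origin 5 mm below lid_3_top, on its axis. The proud lid rests on a stiff seat 14 mm across under its middle: pressed about 28 mm off centre with 1 to 8 N it tips about 0.19 rad till it meets the rim there, and falls back level when let go. On its middle it resists up to 11 N; 13 to 20 N pushes it down the 5.5 mm, and it stays.
- lid_4_top (a point): Centre of the flat top of the lid of tin_4, z up out of the lid. Loose steel press-in lid, 80 g: flange 76 mm in diameter, 5 mm thick, above a 64 mm plug reaching 15 mm down into the tin (2 mm play). Fully home, the flange lies flat on the rim, this point is 75 mm above the tin's origin, and it yields nowhere. One of the four lids (which place varies) stands level but 5.5 mm proud.
- lid_4: The lid of tin_4; origin 5 mm below lid_4_top, on its axis. The proud lid rests on a stiff seat 14 mm across under its middle: pressed about 28 mm off centre with 1 to 8 N it tips about 0.19 rad till it meets the rim there, and falls back level when let go. On its middle it resists up to 11 N; 13 to 20 N pushes it down the 5.5 mm, and it stays.
- whetstone: Bystander beside the crate: grey whetstone in a wooden bed, 63x202x43 mm, lying flat. Origin: centre of its underside.
- oak_block: Bystander beside the crate: plain oak block, 56x94x50 mm. Origin: centre of its underside.
Not all that is in view belongs to the job. What is shaped like the lid_1 but blue is not meant. Leave any black or turquoise look-alike of the lid_2 alone.

How it is judged (in metres and radians):
On the way, in this order (a step that is already met when the one before it is completed fails the run):
1. a lid, pressed near its edge by the fingers, rocks (tips by more than 0.06 rad) (((angle between lid_1_top's own z axis and vertical above 0.06 rad and contact force between the fingers and lid_1 above 0.3 N) or (angle between lid_2_top's own z axis and vertical above 0.06 rad and contact force between the fingers and lid_2 above 0.3 N) or (angle between lid_3_top's own z axis and vertical above 0.06 rad and contact force between the fingers and lid_3 above 0.3 N) or (angle between lid_4_top's own z axis and vertical above 0.06 rad and contact force between the fingers and lid_4 above 0.3 N))), for 0.1 s.
2. all four lids are fully home and flat (z of lid_1_top in the frame of tin_1 below 0.0765 m and angle between each of lid_1_top, lid_2_top, lid_3_top, lid_4_top's own z axis and vertical below 0.03 rad and horizontal distance between lid_1_top and tin_1 below 0.006 m and z of lid_2_top in the frame of tin_2 below 0.0765 m and horizontal distance between lid_2_top and tin_2 below 0.006 m and z of lid_3_top in the frame of tin_3 below 0.0765 m and horizontal distance between lid_3_top and tin_3 below 0.006 m and z of lid_4_top in the frame of tin_4 below 0.0765 m and horizontal distance between lid_4_top and tin_4 below 0.006 m), for 0.2 s.
At the end, for the whole second after the job is handed in: All four lids lie at rest in their tins, level within 0.03 rad, centred within 6 mm and no more than 1.5 mm above fully home (all of step 2 and linear speed of each of lid_1, lid_2, lid_3, lid_4 below 0.02 m/s); the robot touches nothing.
It fails at once if a lid is lifted (more than 15 mm above home) or taken off its tin ((z of lid_1_top in the frame of tin_1 above 0.09 m or horizontal distance between lid_1_top and tin_1 above 0.012 m) or (z of lid_2_top in the frame of tin_2 above 0.09 m or horizontal distance between lid_2_top and tin_2 above 0.012 m) or (z of lid_3_top in the frame of tin_3 above 0.09 m or horizontal distance between lid_3_top and tin_3 above 0.012 m) or (z of lid_4_top in the frame of tin_4 above 0.09 m or horizontal distance between lid_4_top and tin_4 above 0.012 m)).
It fails at once if a thing beside the crate is moved by more than 20 mm (distance of any of whetstone, oak_block from where it was at the start of the episode above 0.02 m).
It also fails if it takes over 54 s, if anything falls off the work surface, if the arm or the gripper's body presses on something with over 40 N, if the wrist force passes 120 N, or if a joint passes its speed limit or range.

ROBOT

A 6-joint arm with a two-finger parallel gripper is mounted at the origin on a cart in front of the work surface, level with it; the furniture and walls round the work are solid. World frame = base frame: x ahead of the robot, y to its left, z up, the work surface at z = 0. Lengths are in mm, angles in rad, forces in N, time in s.
With the tool pointing down it reaches from about 275 to 825 mm from the base axis. Payload 4.9 kg.
Tool frame: the origin (TCP) lies between the finger pads; the fingertips stand r.tcp_to_tips ahead of it and the grasp point (between the pads) lies 11 mm behind it (r.tcp_to_tips is the distance from the TCP to the fingertips, in mm); z points along the fingers, y is the line along which they close (so a half turn about z gives the same grasp; the last joint's range is limited). The gripper opens to 85 mm and grips with 20 to 120 N. Pads are 22 mm wide; open, the fingers measure 114 mm over their backs; the gripper's body (76 mm by 85 mm) begins 54 mm behind the grasp point. The pads swing forward as they close: fully open they stand 13 mm farther back than shut.
Start: joints at [1.052, 0.326, -0.193, 1.052, 0, 1.437], TCP at [206.452, 509.8, 239.281] pointing down, gripper open.
Joint ranges: [-2.65, 2.65], [-0.97, 1.79], [-1.3, 1.35], [-1.93, 2.1], [-1.47, 1.37], [-3.14, 3.14]. Speed limits (rad/s): [2.57, 2.57, 3.14, 3.14, 3.14, 3.14].

INTERFACE

Orientations are given as a unit quaternion [x, y, z, w].
In Python, from workcell import r gives the robot as it stands. Calls block until the motion is done:
- r.reach(position, orientation): joint-space move of the TCP to a pose.
- r.line_to(position, rate=150, rot=None): straight line of the TCP; rot=None keeps the orientation; rate is the mean speed in mm/s.
- r.move_joints(angles): joint-space move.
- r.grip(opening): finger opening in mm; the grip force is fixed at half the most; returns when the fingers have stopped.
- r.dwell(seconds).
- r.inverse_kinematics(position, orientation): joint angles nearest the present ones, or None.
- r.read_state(): the state.
- r.get_image(name): name is "side" or "top"; returns a dict with "image" (384x512x3 uint8, blue, green, red), "range_z" (384x512 float32, mm along the optical axis (not along the pixel's ray), 0 where there is no reading), "mtx" (3x3 intrinsics, pixels), "cam_to_world" (4x4, takes a point from camera to world coordinates). Camera axes: x right, y up, looking along -z (the intrinsics and any distortion apply to the point x, -y, -z); pixel columns grow to the right and rows downward; lengths in mm; the calibration is good to about 2 mm. A picture is of the moment at which its call begins.
A pose or a line that the arm cannot do raises r.MotionError and nothing moves.
- r.sign_off(): hands the job in; it is judged then, once.
The state is a dict: "time": time; "joint_pos": joint angles; "joint_velocities": joint speeds; "effort": joint torques, N m; "tool_pos": TCP position; "eef_rot": TCP orientation; "ft_force": force on the tool from outside, world axes, zero at the start; "moment": the same for the moment, N m; "grip_width": finger opening in mm; "grip_force": force on a finger pad.
Only numpy, scipy, OpenCV 4.12 (cv2) and the standard library are available. Lean on these libraries where they do the work, as an engineer would, in place of code of your own. Each camera call takes 0.05 s, during which the arm holds its last target. There are 200 camera calls.

## Working session

There is one attempt and no reset: what is moved stays moved. The work goes in short steps, each a Python script; the robot and the scene stay as the last script left them, time stands still between calls to the robot, and variables do not carry over. Pictures are saved under pics/ and viewed, at most 10 in all, crops included, and the job is handed in when it is done.

```bash
mkdir -p pics; python3 - <<'E'
from workcell import r
import cv2,numpy as np
s=r.read_state();print(s['time'],s['tool_pos'],s['eef_rot'],s['ft_force'],r.tcp_to_tips)
for n in('top','side'):
    d=r.get_image(n);cv2.imwrite(f'pics/{n}.png',d['image']);np.savez(f'{n}.npz',**d)
    print(d['mtx'],d['cam_to_world'])
E
```

```text
0.0 [206.15600927 509.27791385 238.49725137] [ 1.91224479e-01  9.81545940e-01 -8.27242966e-04 -2.86725126e-04] [-0.36573041 -0.06991626  0.15912373] 8.0
[[420.25250013   0.         252.73126672]
 [  0.         420.25250013 192.74643005]
 [  0.           0.           1.        ]] [[-2.03350965e-02  9.94847398e-01 -9.93234088e-02  4.39375385e+02]
 [-9.99026500e-01 -2.41088675e-02 -3.69433934e-02 -1.57409295e+02]
 [-3.91476137e-02  9.84754700e-02  9.94369170e-01  1.13171309e+03]
 [ 0.00000000e+00  0.00000000e+00  0.00000000e+00  1.00000000e+00]]
[[472.76674358   0.         257.88688836]
 [  0.         472.76674358 197.32054236]
 [  0.           0.           1.        ]] [[ 2.95950524e-01  6.23612228e-01 -7.23547563e-01 -3.54673801e+02]
 [-9.55088272e-01  2.04944039e-01 -2.14019469e-01 -4.09546996e+02]
 [ 1.48216021e-02  7.54390966e-01  6.56258021e-01  9.10780037e+02]
 [ 0.00000000e+00  0.00000000e+00  0.00000000e+00  1.00000000e+00]]
```

View pics/top.png

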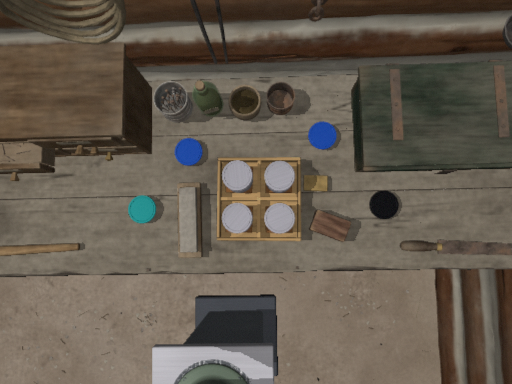

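View pics/side.png

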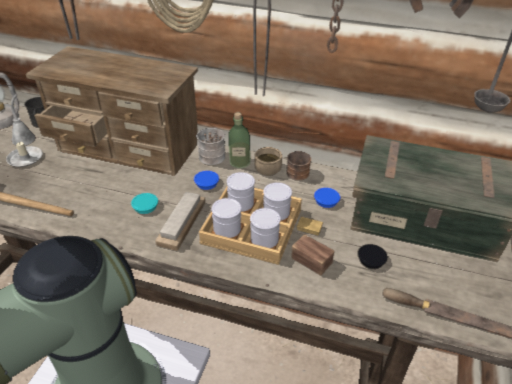

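The top view shows a wooden crate at about (259,199). It holds four white-lidded tins at (237,176), (279,177), (237,218) and (279,218), and these are the only lids sitting on tins. The look-alikes lie loose on the bench: blue at (323,135) and (189,152), turquoise at (142,209), black at (384,205). The whetstone is at (190,220) and the oak block at (330,225); the side view agrees.

```bash
cat > h.py <<'E'
import cv2,numpy as np
def ray(d,u,v):
    K=d['mtx'];T=d['cam_to_world']
    c=np.array([(u-K[0,2])/K[0,0],-(v-K[1,2])/K[1,1],-1.]);return T[:3,3],T[:3,:3]@c   # per unit depth
def lids(d):
    im=d['image'];hsv=cv2.cvtColor(im,cv2.COLOR_BGR2HSV)
    m=((hsv[...,1]<50)&(hsv[...,2]>130)).astype(np.uint8)*255
    box=np.zeros_like(m);box[155:245,214:304]=255;m&=box
    m=cv2.morphologyEx(m,cv2.MORPH_OPEN,np.ones((3,3)))
    out=[]
    for c in cv2.findContours(m,0,2)[0]:
        if cv2.contourArea(c)<300: continue
        (u,v),rad=cv2.minEnclosingCircle(c);
        e=cv2.fitEllipse(cv2.convexHull(c))
        mm=np.zeros_like(m);cv2.circle(mm,(int(e[0][0]),int(e[0][1])),10,255,-1)
        z=d['range_z'][(mm>0)&(d['range_z']>0)]
        o,k=ray(d,*e[0]);out.append((e,np.median(z),z.std(),o+k*np.median(z)))
    return out
E
python3 - <<'E'
from h import *
d=dict(np.load('top.npz'))
L=lids(d)
for e,z,s,p in L: print(np.round(e[0],1),np.round(e[1],1),z,s,p.round(1))
print(np.mean([l[3] for l in L],0))
# bench depth check & orientation of crate
for u,v in((160,180),(320,190),(350,200)):
    o,k=ray(d,u,v);print((o+k*d['range_z'][v,u]).round(1))
im=cv2.resize(d['image'][140:260,120:400],None,fx=2.8,fy=2.8,interpolation=2)
cv2.imwrite('pics/crop.png',im)
E
```

```text
[279.  217.8] [30.1 30.4] 1034.785 2.2935205 [ 479.4 -182.3   94.1]
[236.3 217.6] [29.8 30.3] 1035.7521 2.414328 [482.2 -77.2  97.4]
[278.9 175.4] [29.6 30.4] 1040.3776 2.237117 [ 584.1 -184.7   98.9]
[236.4 175. ] [29.4 30.6] 1037.468 2.2413554 [586.9 -79.8 106. ]
[ 533.15182445 -130.99276724   99.09302387]
[593.4 137.7   1.6]
[ 553.1 -293.9   23.2]
[ 526.5 -375.4    1.4]
```

View pics/crop.png

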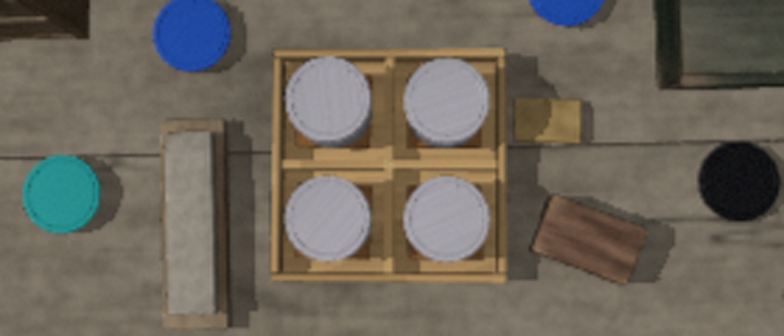

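Lid spacing comes out at 105/105 mm (104 given), the diameter at about 74 mm (76 given) and the heights at 94–106 mm, so all three agree with the description. The crop confirms four white lids on tins. The crate is square to the world axes, and no coloured lid is inside it. Next I probe each lid on its near (−x) edge.

```bash
cat > p.py <<'E'
from workcell import r
import numpy as np
Q=[0,1,0,0]
L={'NR':(479.4,-182.3,94.1),'NL':(482.2,-77.2,97.4),'FR':(584.1,-184.7,98.9),'FL':(586.9,-79.8,106.0)}
def fz(n=4):
    v=[]
    for _ in range(n): v.append(r.read_state()['ft_force'][2]); r.dwell(0.01)
    return np.mean(v)
def descend(x,y,z,zmin,step,fstop,log):
    """step down until force rise > fstop or zmin"""
    r.line_to([x,y,z],rate=100); r.dwell(.15); f0=fz(8); f=0
    while z>zmin and f<fstop:
        z-=step; r.line_to([x,y,z],rate=20); f=fz()-f0; a=r.read_state()['tool_pos'][2]
        log.append((round(z,1),round(float(a),1),round(float(f),1)))
    return z,f,f0
E
python3 - <<'E'
from p import *
r.grip(0)
x,y,h=L['NL']; x-=29
r.reach([x,y,h+60],Q); print(r.read_state()['time'])
log=[];z,f,f0=descend(x,y,h+8+7,h-2,0.7,1.0,log)
zc=z
while f<5 and z>zc-4: 
    z-=.5;r.line_to([x,y,z],rate=20);f=fz()-f0;log.append((z,round(float(r.read_state()['tool_pos'][2]),1),round(float(f),1)))
print(log); r.dwell(.1);print(fz()-f0)
r.line_to([x,y,h+35],rate=150); print(r.read_state()['time'],r.read_state()['eef_rot'])
E
```

```text
3.1583
[(111.7, 111.8, 0.2), (111.0, 111.0, -0.5), (110.3, 110.2, -0.8), (109.6, 109.6, -0.1), (108.9, 108.9, -0.2), (108.2, 108.2, 0.1), (107.5, 107.5, -0.0), (106.8, 106.8, -0.1), (106.1, 106.1, 0.3), (105.4, 105.5, 0.6), (104.7, 105.2, 6.0)]
6.494276181012549
7.5583 [-1.27821643e-05  9.99999613e-01 -2.96808580e-04  8.28461749e-04]
```

```bash
python3 - <<'E'
from p import *
for k in('NR','FR','FL'):
    x,y,h=L[k]; x-=29
    r.line_to([x,y,125+8],rate=150)
    log=[];z,f,f0=descend(x,y,h+8+3.5,h-2,0.4,2.5,log)
    r.dwell(.3); f=fz(8)-f0
    print(k,'drop below image height',round(h+8-z,1),'f',f,log,r.read_state()['time'])
    r.line_to([x,y,125+8],rate=100)
    if h+8-z>3: break
E
```

```text
NR drop below image height 0.1 f 5.063583894512086 [(105.2, 105.3, -0.2), (104.8, 104.8, -0.2), (104.4, 104.4, -0.1), (104.0, 104.0, -0.3), (103.6, 103.6, -0.3), (103.2, 103.2, 0.0), (102.8, 102.8, 0.0), (102.4, 102.5, 1.8), (102.0, 102.4, 5.2)] 11.9667
FR drop below image height 0.5 f 5.576930655552218 [(110.0, 110.1, 0.2), (109.6, 109.6, 0.1), (109.2, 109.2, -0.0), (108.8, 108.8, -0.5), (108.4, 108.4, 0.1), (108.0, 108.0, 0.3), (107.6, 107.6, 0.1), (107.2, 107.2, 0.1), (106.8, 107.0, 1.5), (106.4, 106.8, 5.0)] 17.0667
FL drop below image height 0.9 f 4.606142014180472 [(117.1, 117.3, -0.3), (116.7, 116.7, -0.3), (116.3, 116.3, -0.5), (115.9, 115.9, -0.9), (115.5, 115.5, -0.6), (115.1, 115.1, -0.2), (114.7, 114.7, -0.3), (114.3, 114.3, -0.6), (113.9, 113.9, 0.6), (113.5, 113.5, 2.2), (113.1, 113.1, 4.3)] 22.3417
```

NL, NR and FR are firm: contact at the expected height, then about 12 N/mm with the arm lagging its command. FL yielded, with the arm following the command while force rose only slowly. I'll press FL further, slightly farther out.

```bash
python3 - <<'E'
from p import *
x,y,h=L['FL']; x-=31
log=[];z,f,f0=descend(x,y,115.0,106.5,0.5,6.5,log)
r.dwell(.3); f=fz(8)-f0
print(z,f,log,r.read_state()['time'])
r.line_to([x,y,125+8],rate=100)
E
```

```text
111.5 6.419709106572243 [(114.5, 114.6, 0.0), (114.0, 114.0, 0.3), (113.5, 113.5, 1.2), (113.0, 113.0, 2.9), (112.5, 112.5, 4.8), (112.0, 112.0, 5.6), (111.5, 111.5, 6.6)] 25.5917
```

FL yielded 2.5 mm below contact, which points to rocking. I'll press once more and check the tilt by camera.

```bash
python3 - <<'E'
from p import *
import cv2
x,y,h=L['FL']; x-=32
log=[];z,f,f0=descend(x,y,114.3,107,0.6,7.0,log)
r.dwell(.1); 
d=r.get_image('side');np.savez('s2.npz',**d);f=fz(8)-f0
print(z,f,log,r.read_state()['time'])
r.line_to([x,y,133],rate=100)
im=d['image'][120:270,150:350];cv2.imwrite('pics/s2.png',cv2.resize(im,None,fx=4,fy=4,interpolation=2))
E
```

```text
110.70000000000003 6.980812317539735 [(113.7, 113.8, 0.5), (113.1, 113.1, 1.2), (112.5, 112.5, 3.5), (111.9, 111.8, 5.0), (111.3, 111.2, 6.3), (110.7, 110.6, 7.2)] 28.425
```

View pics/s2.png

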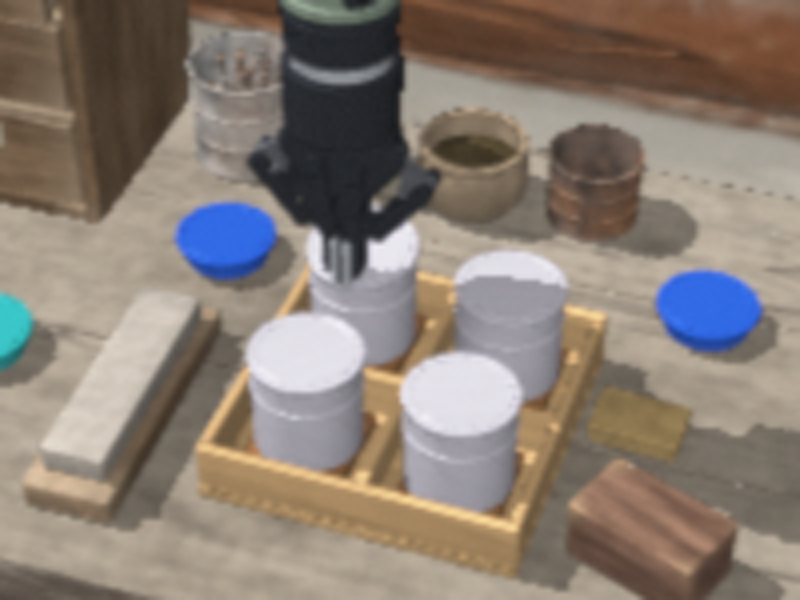

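The crop shows the closed fingertips at (345,260) on the near edge of the back-left lid at (365,245), with the bystanders untouched. I'll check its tilt from depth, against the first side view.

```bash
python3 - <<'E'
from h import *
C={'NR':(479.4,-182.3,94.1),'NL':(482.2,-77.2,97.4),'FR':(584.1,-184.7,98.9),'FL':(586.9,-79.8,106.0)}
for n in('side','s2'):
    d=dict(np.load(n+'.npz'));v,u=np.mgrid[:384,:512];K=d['mtx'];T=d['cam_to_world'];z=d['range_z']
    c=np.stack([(u-K[0,2])/K[0,0]*z,-(v-K[1,2])/K[1,1]*z,-z],-1)@T[:3,:3].T+T[:3,3]
    for k,q in C.items():
        P=c[(np.hypot(c[...,0]-q[0],c[...,1]-q[1])<33)&(abs(c[...,2]-q[2])<13)&(d['image'].min(-1)>120)]
        b=np.c_[P[:,:2]-q[:2],np.ones(len(P))]
        w=np.linalg.lstsq(b,P[:,2],rcond=None)[0];i=abs(b@w-P[:,2])<2.5
        w=np.linalg.lstsq(b[i],P[i,2],rcond=None)[0];print(n,k,i.sum(),w.round(3))
E
```

```text
side NR 333 [6.0000e-03 1.0000e-03 9.3583e+01]
side NL 314 [1.0000e-03 5.0000e-03 9.6673e+01]
side FR 271 [-5.0000e-03  6.0000e-03  9.8118e+01]
side FL 257 [ 0.00000e+00 -2.00000e-03  1.05322e+02]
s2 NR 350 [-6.0000e-03 -2.0000e-03  9.3695e+01]
s2 NL 304 [-5.0000e-03 -5.0000e-03  9.6605e+01]
s2 FR 271 [1.0000e-03 8.0000e-03 9.8082e+01]
s2 FL 82 [ 1.19000e-01 -2.40000e-02  1.06022e+02]
```

Depth shows the FL lid tipped 0.12 rad while pressed and the other three level, so rocking is confirmed. Now I press FL on its middle.

```bash
python3 - <<'E'
from p import *
x,y,h=L['FL']
log=[];z,f,f0=descend(x,y,115.5,105.5,0.5,10,log)
while z>104 and not(f>15 and log[-1][1]<110) and f<19:
    z-=.4;r.line_to([x,y,z],rate=20);f=fz()-f0;log.append((round(z,1),round(float(r.read_state()['tool_pos'][2]),1),round(float(f),1)))
r.dwell(.2);print(fz()-f0,log)
r.line_to([x,y,180],rate=100);print(r.read_state()['time'])
E
```

```text
16.034938202994162 [(115.0, 115.1, -0.0), (114.5, 114.5, 0.4), (114.0, 114.1, 1.3), (113.5, 113.9, 4.6), (113.0, 113.7, 7.4), (112.5, 113.5, 8.8), (112.0, 113.1, 9.3), (111.5, 112.6, 10.1), (111.1, 112.2, 9.6), (110.7, 111.8, 9.7), (110.3, 111.4, 9.9), (109.9, 111.0, 10.2), (109.5, 110.6, 9.7), (109.1, 110.2, 9.5), (108.7, 109.8, 8.9), (108.3, 109.4, 9.5), (107.9, 109.1, 10.3), (107.5, 108.8, 11.3), (107.1, 108.7, 13.3), (106.7, 108.7, 16.0)]
36.3167
```

```bash
python3 - <<'E'
from p import *
from h import *
r.line_to([430,-80,230],rate=200)
d=r.get_image('side')
v,u=np.mgrid[:384,:512];K=d['mtx'];T=d['cam_to_world'];z=d['range_z']
c=np.stack([(u-K[0,2])/K[0,0]*z,-(v-K[1,2])/K[1,1]*z,-z],-1)@T[:3,:3].T+T[:3,3]
for k,q in L.items():
    P=c[(np.hypot(c[...,0]-q[0],c[...,1]-q[1])<33)&(abs(c[...,2]-q[2])<13)&(d['image'].min(-1)>110)]
    if len(P)<50: print(k,'hidden');continue
    b=np.c_[P[:,:2]-q[:2],np.ones(len(P))]
    w=np.linalg.lstsq(b,P[:,2],rcond=None)[0];i=abs(b@w-P[:,2])<2.5
    w=np.linalg.lstsq(b[i],P[i,2],rcond=None)[0];print(k,i.sum(),w.round(3))
cv2.imwrite('pics/s3.png',d['image'][100:280,130:370].repeat(3,0).repeat(3,1));print(r.read_state()['time'])
E
```

```text
NR 327 [ 8.0000e-03 -5.0000e-03  9.3591e+01]
NL 309 [3.000e-03 1.000e-03 9.664e+01]
FR 280 [-2.0000e-03  1.0000e-03  9.8091e+01]
FL 253 [ 0.0000e+00 -2.0000e-03  9.9925e+01]
37.3417
```

View pics/s3.png

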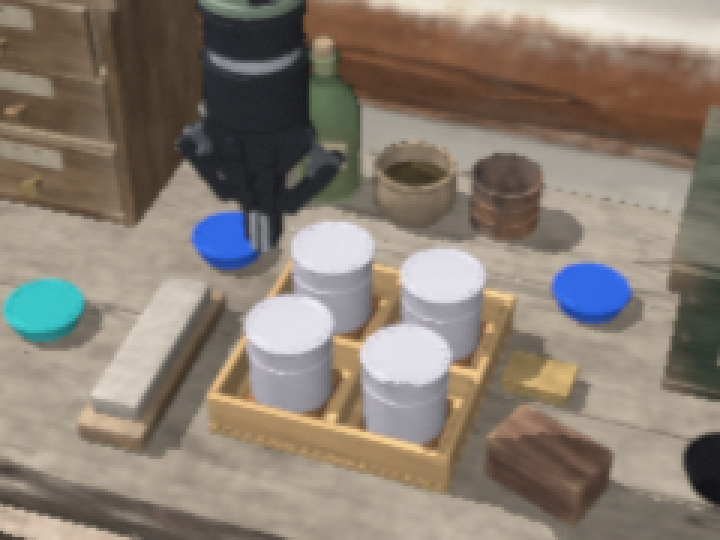

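The picture shows all four lids level, with FL at (333,248) now 5.4 mm lower (105.3 → 99.9 mm). The bystanders have not moved and the gripper is clear, so I'm handing in.

```bash
python3 -c "
from workcell import r
print(r.sign_off())"
```

```text
the job is handed in; nothing more can be done
None
```

The rocking lid was on the back-left tin; I pressed it down 5.4 mm on its middle, the last picture shows all four lids level with the things beside the crate in place, and the job is handed in at about 37 s (no verdict came back).

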